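Hold a pine block flush on the sloped plate of a moisture meter

TASK

Take a moisture reading of the pine block on the left-hand bench: press the meter's three keys fully, one at a time and letting each come back up - first the large round one, then the square one, then the small round one - then pick up the block and tilt it so that its underside lies flush and centred on the meter's sloped metal plate, with its long side running up the slope. Press it gently so that the sprung plate goes about half way in, neither untouched nor bottomed out, and finish there: the program ends with the block still gripped and held against the plate. Do not force the stage out of its tilt or disturb the spray can or the tin.

Things in the scene. Friction and masses are not known exactly. Their poses are not given: they have to be found in the camera images.
- block_mid (a point): Centre of the loose bored pine block to be measured, the only wooden block on the left-hand bench: 49 (own x) x 81 (own y) x 34 (own z, up) mm, 55 g nominal. It lies flat on the bench, centre 17 mm up. Grasp across the 49 mm width.
- block: The same pine block; origin at the centre of its underside, axes as for block_mid.
- plate_face (a point): Centre of the upper face of the meter's sprung steel sensing plate, 72 (own x) x 40 (own y) mm. Own z is the face's outward normal; own x runs up the slope, away from the robot; own y is level. The face is tilted towards the robot by 14 to 29 degrees from level, differently each time.
- plate (a joint): How far the sensing plate is pressed in along its normal: 0 out, 0.008 m bottomed; spring 1 N per mm. Half way is 0.004.
- stage: The tilted aluminium stage with the sensing plate, 110 (own x) x 100 (own y) mm; origin at its front lower edge, on the hinge; axes as for plate_face. Out, the plate stands 14 mm proud of the stage (6 mm when bottomed) and is narrower than the block, so that fingers holding the block do not meet the stage.
- stage_top (a point): Middle of the upper rear edge of the tilted aluminium stage that carries the plate (axes as for plate_face). The stage is hinged at its front edge and locked at its tilt.
- meter: The moisture meter's grey housing, fixed to the bench, 130 (x) x 200 (y) x 40 (z) mm; origin on the bench below the stage's centre, x away from the robot, y to the left. Stage on its left; on its right the row of three keys (own y = -120 mm, 42 mm apart along own x) in varying order.
- key_large_top (a point): Centre of the top of the large round key, 34 mm across, black, about 55 mm above the bench, 10 mm proud of its bezel; z up.
- key_large (a joint): Travel of the large round key, 34 mm across: 0 up, 0.005 m fully down (4 N), springs back.
- key_square_top (a point): Centre of the top of the square key, 22 mm wide, black, about 55 mm above the bench, 10 mm proud of its bezel; z up.
- key_square (a joint): Travel of the square key, 22 mm wide: 0 up, 0.005 m fully down (4 N), springs back.
- key_small_top (a point): Centre of the top of the small round key, 14 mm across, black, about 55 mm above the bench, 10 mm proud of its bezel; z up.
- key_small (a joint): Travel of the small round key, 14 mm across: 0 up, 0.005 m fully down (4 N), springs back.
- spray_can: Bystander: spray can, 68 mm across, 168 mm tall, stands at the back of the left bench; origin at the centre of its foot.
- tin: Bystander: closed grey tin, 94 x 121 x 42 mm, at the front left of the left bench; origin at the centre of its underside.

How it is judged (in metres and radians):
On the way, in this order (a step that is already met when the one before it is completed fails the run):
1. the large round key, 34 mm across alone is pressed down (value of joint key_large above 0.003 m and value of joint each of key_square, key_small below 0.0015 m), for 0.05 s.
2. the square key, 22 mm wide alone is pressed down (value of joint key_square above 0.003 m and value of joint each of key_large, key_small below 0.0015 m), for 0.05 s.
3. the small round key, 14 mm across alone is pressed down (value of joint key_small above 0.003 m and value of joint each of key_large, key_square below 0.0015 m), for 0.05 s.
4. the gripped block, clear of the bench, touches the sensing plate, all keys up (contact force between block and stage above 0.5 N and contact force between the fingers and block above 12 N and height (world z) of block_mid above 0.07 m and value of joint each of key_large, key_square, key_small below 0.0015 m), for 0.1 s.
At the end, for the whole second after the job is handed in: The fingers hold the block still on the plate: underside parallel to the face within 0.05 rad and touching it, long side along the slope within 0.17 rad, centre within 12 mm (along the slope) and 10 mm (across) of the plate's, plate pressed in 1.5 to 7.2 mm, all keys up (value of joint plate between 0.0015 and 0.0072 m and angle between the z axis of block_mid and the z axis of plate_face, either way round below 0.05 rad and angle between the y axis of block_mid and the x axis of plate_face, either way round below 0.17 rad and x of block_mid in the frame of plate_face between -0.012 and 0.012 m and y of block_mid in the frame of plate_face between -0.01 and 0.01 m and z of block_mid in the frame of plate_face between 0.0135 and 0.0205 m and contact force between block and stage above 1 N and contact force between the fingers and block above 12 N and linear speed of block below 0.02 m/s and value of joint each of key_large, key_square, key_small below 0.0015 m); the arm keeps its last pose, push and grip.
It fails at once if two keys are down at the same time (value of joint each of key_large, key_square above 0.002 m or value of joint each of key_large, key_small above 0.002 m or value of joint each of key_square, key_small above 0.002 m).
It fails at once if the spray can or the tin is displaced by more than 30 mm (distance of any of spray_can, tin from where it was at the start of the episode above 0.03 m).
It fails at once if the locked stage is forced out of its tilt (its rear edge moves more than 6 mm) (distance of stage_top from where it was at the start of the episode above 0.006 m).
It fails at once if the stage or sensing plate is loaded with more than 40 N (contact force between anything else and stage above 40 N).
It also fails if it takes over 50 s, if anything falls off the work surface, if the arm or the gripper's body presses on something with over 40 N, if the wrist force passes 120 N, or if a joint passes its speed limit or range.

ROBOT

A 6-joint arm with a two-finger parallel gripper is mounted at the origin on a cart in front of the work surface, level with it; the furniture and walls round the work are solid. World frame = base frame: x ahead of the robot, y to its left, z up, the work surface at z = 0. Lengths are in m, angles in degrees, forces in N, time in s.
With the tool pointing down it reaches from about 0.35 to 0.875 m from the base axis. Payload 4.2 kg.
Tool frame: the origin (TCP) lies midway between the tips of the shut fingers; the grasp point (between the pads) lies 19 mm behind it; z points along the fingers, y is the line along which they close (so a half turn about z gives the same grasp; the last joint's range is limited). The gripper opens to 87 mm and grips with 3 to 60 N. Pads are 19 mm wide; open, the fingers measure 117 mm over their backs; the gripper's body (75 mm by 190 mm) begins 51 mm behind the grasp point.
Start: joints at [-53.079, 22.042, 0.453, 0, -68.411, -14.817], TCP at [0.235, -0.579, 0.223] pointing down, gripper open.
Joint ranges: [-179.83, 179.83], [-69.29, 118.12], [-61.27, 80.66], [-181.25, 117.63], [-171.15, -9.14], [-177.46, 177.46]. Speed limits (degrees/s): [159.86, 159.86, 180, 180, 180, 180].

INTERFACE

Orientations are given as a 3x3 rotation matrix whose columns are the frame's x, y, z axes.
In Python, from station import sense, capture, camera_params, finish_job gives the robot as it stands.
- The arm moves only by the tool drive_tool, never from a script. Its argument "rows" is a list of rows, each an object of numbers: "tx", "ty", "tz": the shift along the tool's x, y, z in cm; "ax", "ay", "az": the turn, a rotation vector about the tool's x, y, z in rad; "claw": the finger opening in cm, from 0 to 8.7. In form: [{"tx": .., "ty": .., "tz": .., "ax": .., "ay": .., "az": .., "claw": ..}, ...]. A call has 1 to 10 rows; each row shifts and turns the commanded pose from where the row before left it, along the tool's axes as they then stand; what a row does not reach is not made up. A row lasts 1/12 s, in which the tool goes at most 41.7 mm and 7.16 degrees, less where a joint would pass 70% of its speed; a pose out of reach is approached as far as the arm can. A call with a gripper value outside its range is refused whole. The fingers move at their own pace and stop on an object; the grip force is fixed at half the most. Time passes only in rows, so rows that do not move let the fingers close. It gives the time, the measured TCP pose, the force, the opening and the grip force at its end, in the units of the state.
- sense(): the state, without advancing time (a new reading comes with each control period).
- capture(name): name is "scene" or "side" or "wrist"; returns (picture, depth): 384x512x3 uint8, red, green, blue; 384x512 float32, m along the optical axis (not along the pixel's ray), 0 where there is no reading.
- camera_params(name): a dict with "intrinsics" (3x3 intrinsics, pixels), "R" (3x3) and "t" (3): a world point X has camera coordinates R X + t; the wrist camera has in their place "tool_from_camera" (4x4, takes a point from camera to tool coordinates, whose origin is the TCP and whose axes are the flange's). Camera axes: x right, y down, z forward; pixel columns grow to the right and rows downward; lengths in m; the calibration is good to about 2 mm. A picture is of the moment at which its call begins: read the wrist's pose just before it. camera_params takes no time and is no camera call.
- finish_job(): hands the job in; it is judged then, once.
The state is a dict: "time_s": time; "joints": joint angles; "joint_velocities": joint speeds; "effort": joint torques, N m; "tcp_pos": TCP position; "ee_rot": TCP orientation; "wrist_force": force on the tool from outside, world axes, zero at the start; "moment": the same for the moment, N m; "gripper_width": opening from 0.0 (shut) to 1.0 (fully open); "gripper_force": force on a finger pad.
Only numpy, scipy, OpenCV 4.12 (cv2) and the standard library are available. Lean on these libraries where they do the work, as an engineer would, in place of code of your own. Each camera call takes 0.05 s, during which the arm holds its last target. There are 200 camera calls.

## Working session

There is one attempt and no reset: what is moved stays moved. The work goes in short steps, Python scripts to look and compute and a tool call to move; the robot and the scene stay as the last step left them, time stands still between calls to the robot, and variables do not carry over. Pictures are saved under pics/ and viewed, at most 10 in all, crops included, and the job is handed in when it is done.

Besides the shell and the picture viewer there is one more tool, called after "Emit:" in YAML: its name, and indented under it one key for each argument. drive_tool: Moves the arm, as the interface text tells. Its arguments: {"type":"object","properties":{"rows":{"type":"array"}},"required":["rows"]}

```bash
mkdir -p pics
cat > h.py <<'E'
import numpy as np, cv2
from station import sense, capture, camera_params, finish_job
def cloud(name):
    s=sense(); im,d=capture(name); p=camera_params(name); K=np.array(p["intrinsics"])
    v,u=np.mgrid[:384,:512]
    c=np.stack([(u-K[0,2])/K[0,0]*d,(v-K[1,2])/K[1,1]*d,d],-1)
    if "R" in p: w=(c-np.array(p["t"]))@np.array(p["R"])
    else:
        T=np.array(p["tool_from_camera"]); w=(c@T[:3,:3].T+T[:3,3])@np.array(s["ee_rot"]).T+np.array(s["tcp_pos"])
    w[d==0]=np.nan
    return im,d,w
def save(n,im): cv2.imwrite(f"pics/{n}.png",cv2.cvtColor(im,cv2.COLOR_RGB2BGR))
E
python3 - <<'E'
from h import *
a=[]
for n in("scene","side"):
    im,d,w=cloud(n); np.savez(n,im=im,d=d,w=w); a.append(im)
save("a",cv2.resize(np.hstack(a),(800,300)))
s=sense(); print(s)
E
```

```text
{'time_s': 0.1, 'joints': array([-5.30800844e+01,  2.20884755e+01,  3.87887008e-01, -2.58681133e-02,
       -6.84128017e+01, -1.48171178e+01]), 'joint_velocities': array([ 0.00177823, -0.20255517,  0.22722524,  0.11281622, -0.08957769,
        0.05366575]), 'effort': array([-2.90934877e-04, -3.91691780e+01,  1.87933856e+01,  4.23194200e+00,
        1.34366963e-02, -8.20145692e-05]), 'tcp_pos': array([ 0.23498639, -0.57855561,  0.22154715]), 'ee_rot': array([[-9.26572861e-01, -3.76114352e-01, -8.53145978e-04],
       [-3.76115306e-01,  9.26571051e-01,  1.83434181e-03],
       [ 1.00578084e-04,  2.02053260e-03, -9.99997954e-01]]), 'wrist_force': array([-0.33346067,  0.6779725 ,  1.24453185]), 'moment': array([-0.0102897 , -0.0209965 , -0.00906109]), 'gripper_force': 0.0, 'gripper_width': 0.9982274983186987}
```

View pics/a.png

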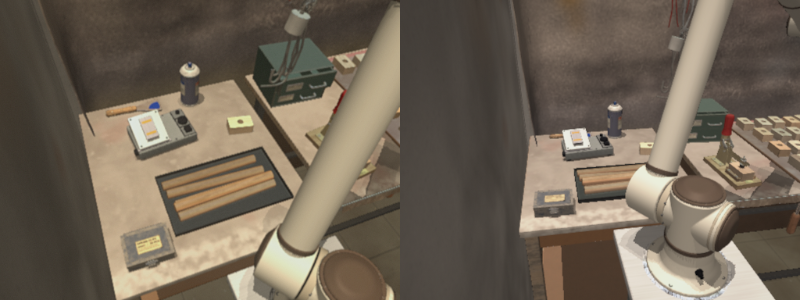

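The scene view shows the meter at about (205,166) in full-resolution pixels, with three black keys on its right. The block is at about (305,160), the can behind at (243,108) and the tin at front left.

Run:
```python
from h import *
z=np.load("scene.npz"); im,w=z["im"],z["w"]
save("b",cv2.resize(im[70:220,130:340],(800,571),interpolation=cv2.INTER_CUBIC))
for u,v in [(205,166),(190,160),(235,150),(240,162),(305,160),(243,108),(190,315),(270,240)]:
    print(u,v,w[v,u].round(3))
# block: yellowish mask near
m=(w[...,2]>.025)&(w[...,2]<.045)&(im[...,0].astype(int)-im[...,2]>40)
n,l,st,c=cv2.connectedComponentsWithStats(m.astype(np.uint8))
for i in range(1,n):
    if st[i,4]>60:
        p=w[l==i]; r=cv2.minAreaRect((p[:,:2]*1000).astype(np.float32)); print(st[i],c[i].round(),np.median(p,0).round(3),r)
```

```text
205 166 [0.612 0.192 0.067]
190 160 [0.625 0.225 0.087]
235 150 [0.652 0.101 0.055]
240 162 [0.612 0.101 0.05 ]
305 160 [ 0.576 -0.065  0.035]
243 108 [0.75  0.044 0.101]
190 315 [0.269 0.325 0.038]
270 240 [0.391 0.106 0.014]
[438  86  17   8  68] [446.  89.] [ 0.704 -0.597  0.036] ((705.576904296875, -597.607177734375), (50.186378479003906, 16.277822494506836), 77.23130798339844)
[291 148  34  19 466] [307. 157.] [ 0.586 -0.077  0.034] ((588.9100952148438, -76.86026000976562), (81.4599838256836, 53.38037872314453), 78.50081634521484)
[207 198 120  44 964] [266. 219.] [0.437 0.099 0.03 ] ((438.55419921875, 92.21299743652344), (26.464895248413086, 298.1885986328125), 0.9715974926948547)
[ 213  212  125   41 1042] [274. 231.] [0.4   0.093 0.029] ((400.88623046875, 86.9017562866211), (299.26837158203125, 26.39998435974121), 87.62210845947266)
[ 225  228  128   53 1338] [287. 254.] [0.335 0.094 0.03 ] ((334.12359619140625, 78.41185760498047), (24.02077865600586, 304.0252380371094), 2.1302742958068848)
[224 235  72  25 110] [254. 248.] [0.375 0.16  0.029] ((374.5000915527344, 137.43875122070312), (8.541116714477539, 171.04852294921875), 1.0526535511016846)
[173 300  35  26 573] [190. 313.] [0.272 0.324 0.04 ] ((272.7083435058594, 323.959716796875), (37.10794448852539, 64.13115692138672), 0.019560229033231735)
```

View pics/b.png

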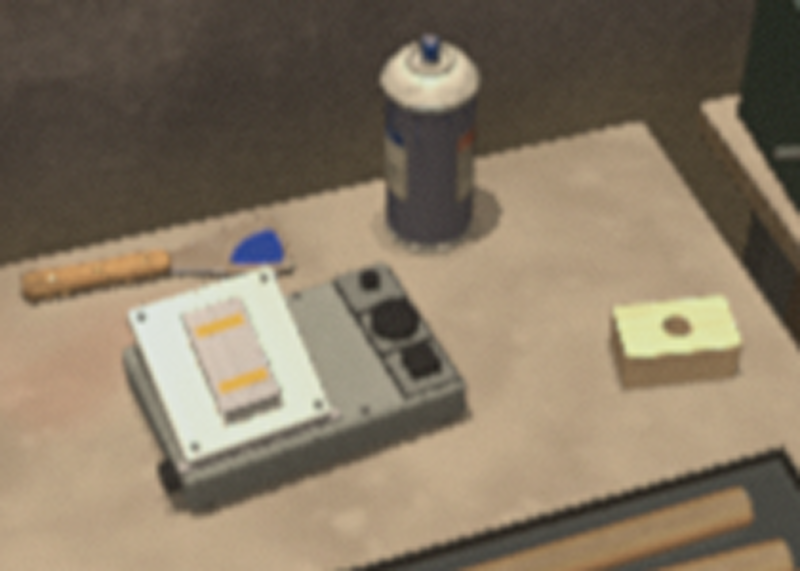

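The crop shows the keys in order small (back), large (middle) and square (front). The can stands behind the keys. The block's long side runs roughly along y.

Run:
```python
from h import *
z=np.load("scene.npz"); im,w=z["im"],z["w"]
y2=np.load("side.npz")
g=im.astype(int).sum(2)
# stage: white, high
m=(w[...,0]>.52)&(w[...,0]<.75)&(w[...,1]>.1)&(w[...,1]<.32)&(w[...,2]>.05)&(im.min(2)>150)
p=w[m]; c=p.mean(0); n=np.linalg.svd(p-c)[2][2]; n*=np.sign(n[2]); print("stage",m.sum(),c,n,np.degrees(np.arccos(n[2])), p.min(0),p.max(0))
# keys
m=(w[...,0]>.55)&(w[...,0]<.74)&(w[...,1]>.06)&(w[...,1]<.15)&(w[...,2]>.046)&(w[...,2]<.065)&(g<130)
nn,l,st,cc=cv2.connectedComponentsWithStats(m.astype(np.uint8))
for i in range(1,nn):
    if st[i,4]>4: q=w[l==i]; print("key",st[i],q.mean(0).round(4),q[:,2].max())
m=(w[...,0]>.7)&(w[...,0]<.85)&(w[...,1]>-.02)&(w[...,1]<.12)&(w[...,2]>.06)&(w[...,2]<.14)
p=w[m]; print("can",p.min(0),p.max(0))
W=np.concatenate([w.reshape(-1,3),y2["w"].reshape(-1,3)]); W=W[~np.isnan(W).any(1)]
for x in np.arange(.2,.9,.1):
  print(round(x,1),[ (round(y,1), W[k,2].max().round(2)) for y in np.arange(-.7,.3,.1) if (k:=(W[:,0]>x)&(W[:,0]<x+.1)&(W[:,1]>y)&(W[:,1]<y+.1)&(W[:,2]<1.)).any()])
print(camera_params("wrist"))
```

```text
stage 1469 [0.62227942 0.22868586 0.07506054] [-0.38995426 -0.03685     0.9200966 ] 23.059792027915915 [0.57065641 0.17375546 0.05028338] [0.67819831 0.28058429 0.09982957]
key [226 142   3   3   7] [0.6829 0.1123 0.0539] 0.05646847800219225
key [233 152   6   6  12] [0.6318 0.1036 0.0547] 0.05813525224147855
key [238 165   7   4  11] [0.5924 0.1049 0.0544] 0.056385585638039956
can [0.74196002 0.00312545 0.06002288] [0.79842627 0.06995314 0.13998694]
0.2 [(np.float64(-0.7), np.float64(-0.2)), (np.float64(-0.6), np.float64(0.02)), (np.float64(-0.5), np.float64(0.01)), (np.float64(-0.4), np.float64(0.57)), (np.float64(-0.3), np.float64(0.6)), (np.float64(-0.2), np.float64(0.02)), (np.float64(-0.1), np.float64(0.64)), (np.float64(-0.0), np.float64(0.02)), (np.float64(0.1), np.float64(0.02)), (np.float64(0.2), np.float64(0.04))]
0.3 [(np.float64(-0.7), np.float64(0.05)), (np.float64(-0.6), np.float64(0.05)), (np.float64(-0.5), np.float64(0.54)), (np.float64(-0.4), np.float64(0.55)), (np.float64(-0.3), np.float64(0.04)), (np.float64(-0.2), np.float64(0.02)), (np.float64(-0.1), np.float64(
[... 1861 characters left out ...]
, np.float64(0.0)), (np.float64(-0.1), np.float64(0.0)), (np.float64(-0.0), np.float64(0.15)), (np.float64(0.1), np.float64(0.01)), (np.float64(0.2), np.float64(0.02))]
{'intrinsics': array([[325.86286733,   0.        , 255.09873226],
       [  0.        , 325.86286733, 194.65795075],
       [  0.        ,   0.        ,   1.        ]]), 'tool_from_camera': array([[-6.18328494e-04, -9.52791905e-01, -3.03623456e-01,
         8.28509921e-02],
       [ 9.99999809e-01, -5.91580209e-04, -1.80076803e-04,
         6.13438318e-05],
       [-8.04190787e-06, -3.03623509e-01,  9.52792089e-01,
        -1.61820700e-01],
       [ 0.00000000e+00,  0.00000000e+00,  0.00000000e+00,
         1.00000000e+00]])}
```

Emit:
drive_tool:
  rows:
    - {"tz": -3.8, "claw": 0}
    - {"tz": -3.8}
    - {"tz": -3.8}
    - {"tz": -3.8}
    - {"tx": -2.8, "ty": 2.5}
    - {"tx": -2.8, "ty": 2.5}
    - {"tx": -2.8, "ty": 2.5}
    - {"tx": -2.8, "ty": 2.5}
    - {"tx": -2.8, "ty": 2.5}
    - {"tx": -2.8, "ty": 2.5}

```text
invalid input at $.rows[0]: expected keys tx, ty, tz, ax, ay, az, claw
```

Emit:
drive_tool:
  rows:
    - {"tx": -2.8, "ty": 2.5, "claw": 0}
    - {"tx": -2.8, "ty": 2.5}
    - {"tx": -2.8, "ty": 2.5}
    - {"tx": -2.8, "ty": 2.5}
    - {"tx": -2.8, "ty": 2.5}
    - {"tx": -2.8, "ty": 2.5}
    - {"tx": -2.8, "ty": 2.5}
    - {"tx": -2.8, "ty": 2.5}
    - {"tx": -2.8, "ty": 2.5}
    - {"tx": -2.8, "ty": 2.5}

```text
invalid input at $.rows[0]: expected keys tx, ty, tz, ax, ay, az, claw
```

Emit:
drive_tool:
  rows:
    - {"tx": -2.8, "ty": 2.5, "az": 0.1, "claw": 0}
    - {"tx": -2.8, "ty": 2.5, "az": 0.1}
    - {"tz": 1.7, "az": 0.1}
    - {"tz": 2.8}
    - {"tz": 2.8}
    - {"tz": 0.5}
    - {"tz": 0}

```text
invalid input at $.rows[0]: expected keys tx, ty, tz, ax, ay, az, claw
```

All keys are required in every row.

Emit:
drive_tool:
  rows:
    - {"tx": 0, "ty": 0, "tz": -3.8, "ax": 0, "ay": 0, "az": 0, "claw": 0}
    - {"tx": 0, "ty": 0, "tz": -3.8, "ax": 0, "ay": 0, "az": 0, "claw": 0}
    - {"tx": 0, "ty": 0, "tz": -3.8, "ax": 0, "ay": 0, "az": 0, "claw": 0}
    - {"tx": 0, "ty": 0, "tz": -3.8, "ax": 0, "ay": 0, "az": 0, "claw": 0}
    - {"tx": -2.8, "ty": 2.5, "tz": 0, "ax": 0, "ay": 0, "az": 0, "claw": 0}
    - {"tx": -2.8, "ty": 2.5, "tz": 0, "ax": 0, "ay": 0, "az": 0, "claw": 0}
    - {"tx": -2.8, "ty": 2.5, "tz": 0, "ax": 0, "ay": 0, "az": 0, "claw": 0}
    - {"tx": -2.8, "ty": 2.5, "tz": 0, "ax": 0, "ay": 0, "az": 0, "claw": 0}
    - {"tx": -2.8, "ty": 2.5, "tz": 0, "ax": 0, "ay": 0, "az": 0, "claw": 0}
    - {"tx": -2.8, "ty": 2.5, "tz": 0, "ax": 0, "ay": 0, "az": 0, "claw": 0}

```text
time_s: 0.93
tcp_pos: [0.3346, -0.375, 0.3741]
ee_rot: [[-0.927, -0.376, -0.0], [-0.376, 0.927, 0.001], [0.0, 0.001, -1.0]]
wrist_force: [1.3, -0.2, 1.5]
gripper_width: 0.326
gripper_force: 0.0
```

Emit:
drive_tool:
  rows:
    - {"tx": -2.8, "ty": 2.5, "tz": 0, "ax": 0, "ay": 0, "az": 0, "claw": 0}
    - {"tx": -2.8, "ty": 2.5, "tz": 0, "ax": 0, "ay": 0, "az": 0, "claw": 0}
    - {"tx": -2.8, "ty": 2.5, "tz": 0, "ax": 0, "ay": 0, "az": 0, "claw": 0}
    - {"tx": -2.8, "ty": 2.5, "tz": 0, "ax": 0, "ay": 0, "az": 0, "claw": 0}
    - {"tx": -2.8, "ty": 2.5, "tz": 0, "ax": 0, "ay": 0, "az": 0, "claw": 0}
    - {"tx": -2.8, "ty": 2.5, "tz": 0, "ax": 0, "ay": 0, "az": 0, "claw": 0}
    - {"tx": -2.8, "ty": 2.5, "tz": 0, "ax": 0, "ay": 0, "az": 0, "claw": 0}
    - {"tx": -2.8, "ty": 2.5, "tz": 0, "ax": 0, "ay": 0, "az": 0, "claw": 0}
    - {"tx": -2.8, "ty": 2.5, "tz": 0, "ax": 0, "ay": 0, "az": 0, "claw": 0}
    - {"tx": -2.8, "ty": 2.5, "tz": 0, "ax": 0, "ay": 0, "az": 0, "claw": 0}

```text
time_s: 1.77
tcp_pos: [0.4999, -0.0379, 0.3744]
ee_rot: [[-0.926, -0.377, -0.0], [-0.377, 0.926, 0.0], [0.0, 0.0, -1.0]]
wrist_force: [0.2, -0.1, 0.0]
gripper_width: 0.004
gripper_force: 0.0
```

Emit:
drive_tool:
  rows:
    - {"tx": -2.8, "ty": 2.5, "tz": 0, "ax": 0, "ay": 0, "az": 0, "claw": 0}
    - {"tx": -2.8, "ty": 2.5, "tz": 0, "ax": 0, "ay": 0, "az": 0, "claw": 0}
    - {"tx": -2.8, "ty": 2.5, "tz": 0, "ax": 0, "ay": 0, "az": 0, "claw": 0}
    - {"tx": 0, "ty": 0, "tz": 2, "ax": 0, "ay": 0, "az": 0.1, "claw": 0}
    - {"tx": 0, "ty": 0, "tz": 2, "ax": 0, "ay": 0, "az": 0.1, "claw": 0}
    - {"tx": 0, "ty": 0, "tz": 2, "ax": 0, "ay": 0, "az": 0.1, "claw": 0}
    - {"tx": 0, "ty": 0, "tz": 1, "ax": 0, "ay": 0, "az": 0, "claw": 0}
    - {"tx": 0, "ty": 0, "tz": 0, "ax": 0, "ay": 0, "az": 0, "claw": 0}

```text
time_s: 2.43
tcp_pos: [0.5479, 0.061, 0.3016]
ee_rot: [[-0.996, -0.088, -0.006], [-0.088, 0.996, -0.002], [0.006, -0.001, -1.0]]
wrist_force: [-0.8, -0.2, 0.2]
gripper_width: 0.004
gripper_force: 0.0
```

Run:
```python
from h import *
im,d,w=cloud("wrist"); np.savez("wr",im=im,d=d,w=w); print(sense()["tcp_pos"],sense()["ee_rot"])
save("c",im)
g=im.max(2)
m=(w[...,1]>.05)&(w[...,1]<.16)&(w[...,0]>.55)&(w[...,0]<.74)&(w[...,2]>.049)&(w[...,2]<.062)&(g<90)
m=cv2.morphologyEx(m.astype(np.uint8),cv2.MORPH_OPEN,np.ones((3,3)))
nn,l,st,cc=cv2.connectedComponentsWithStats(m)
for i in range(1,nn):
    if st[i,4]>20:
        q=w[l==i]; print("key",st[i],cc[i].round(1),((q.min(0)+q.max(0))/2).round(4),np.median(q,0).round(4),cv2.minAreaRect((q[:,:2]*1000).astype(np.float32)))
m=(w[...,2]>.028)&(w[...,2]<.042)&(im[...,0].astype(int)-im[...,2]>30)&(w[...,1]<.02)&(w[...,0]>.5)
q=w[m]; print("block",m.sum(),np.median(q[:,2]),cv2.minAreaRect((q[:,:2]*1000).astype(np.float32)))
# plate via white stage plane
m=(w[...,1]>.12)&(w[...,1]<.33)&(w[...,0]>.5)&(w[...,0]<.75)&(w[...,2]>.05)
p=w[m]; n=np.array([-.39,-.037,.92]); c=np.median(p,0)
h=p@n; hist,e=np.histogram(h,60); print([(round(e[i],4),hist[i]) for i in range(60) if hist[i]>m.sum()/60])
```

```text
[0.54895273 0.06093171 0.30367314] [[-0.99611297 -0.08805426 -0.00232434]
 [-0.08805159  0.99611516 -0.00123096]
 [ 0.0024237  -0.00102152 -0.99999654]]
key [275 197  15  16 232] [282.1 204.3] [0.6042 0.1019 0.053 ] [0.6038 0.1022 0.0543] ((604.8114624023438, 102.0540771484375), (21.428503036499023, 18.796873092651367), 6.075437068939209)
key [272 222  22  24 414] [282.5 233.3] [0.6467 0.1073 0.0531] [0.6452 0.1072 0.0543] ((646.7645263671875, 107.8461685180664), (32.88874816894531, 28.612218856811523), 12.733183860778809)
block 1389 0.03401132897398901 ((591.3673706054688, -78.39777374267578), (81.14411926269531, 49.28202819824219), 78.447509765625)
[(np.float64(-0.1897), np.int64(3772)), (np.float64(-0.1772), np.int64(1773)), (np.float64(0.1235), np.int64(281)), (np.float64(0.1297), np.int64(651)), (np.float64(0.136), np.int64(485)), (np.float64(0.1485), np.int64(888))]
```

View pics/c.png

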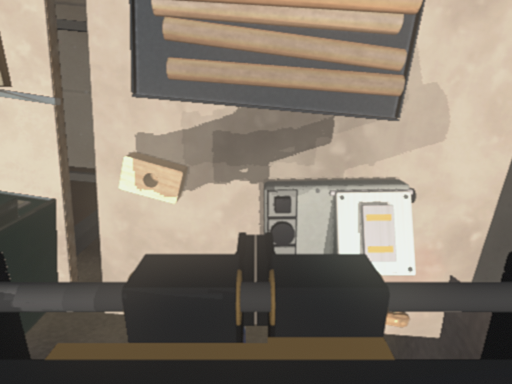

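The wrist view looks past the shut fingers. The square key is at (282,204), the large key at (282,233), the small key is hidden by the gripper, the plate is around (378,232) and the block at (152,178).

```bash
cat > plate.py <<'E'
from h import *
def plate(im,w,R=(.5,.76,.1,.33)):
    m=(w[...,1]>R[2])&(w[...,1]<R[3])&(w[...,0]>R[0])&(w[...,0]<R[1])&(w[...,2]>.045)
    ids=np.argwhere(m); p=w[m]; rng=np.random.default_rng(0)
    white=(im[m].min(1)>170); best=(0,)
    ps=p[white]
    for _ in range(400):
        a,b,c=ps[rng.choice(len(ps),3,False)]; n=np.cross(b-a,c-a)
        if np.linalg.norm(n)<1e-4: continue
        n/=np.linalg.norm(n); n*=np.sign(n[2])
        if n[2]>.98 or n[2]<.8: continue
        k=(abs((ps-a)@n)<.0025).sum()
        if k>best[0]: best=(k,n,a)
    k,n,a=best
    q=p[abs((p-a)@n)<.003]; c=q.mean(0); n=np.linalg.svd(q-c,full_matrices=False)[2][2]; n*=np.sign(n[2])
    h=(p-c)@n; f=(h>.009)&(h<.02); f2=p[f]
    ex=np.array([-0,0,1])-n*n[2]; ex/=np.linalg.norm(ex); ey=np.cross(n,ex)
    # clean: largest comp
    mm=np.zeros(m.shape,np.uint8); mm[tuple(ids[f].T)]=1
    nn,l,st,_=cv2.connectedComponentsWithStats(mm); i=1+np.argmax(st[1:,4]); f2=w[l==i]
    c2=f2.mean(0); n2=np.linalg.svd(f2-c2,full_matrices=False)[2][2]; n2*=np.sign(n2[2])
    r=cv2.minAreaRect((np.c_[(f2-c2)@ex,(f2-c2)@ey]*1000).astype(np.float32))
    ctr=c2+ex*r[0][0]/1e3+ey*r[0][1]/1e3
    print("stage n",n,np.degrees(np.arccos(n[2])),"ex",ex,"plate n",n2,len(f2),"h",((f2-c)@n).mean(),"rect",r,"\nctr",ctr)
    rs=cv2.minAreaRect((np.c_[(q-c)@ex,(q-c)@ey]*1000).astype(np.float32)); print("stage rect",rs,"ctr",c+ex*rs[0][0]/1e3+ey*rs[0][1]/1e3)
E
python3 - <<'E'
from plate import *
z=np.load("wr.npz"); plate(z["im"],z["w"])
z=np.load("scene.npz"); plate(z["im"],z["w"])
E
```

```text
stage n [-0.38866164 -0.04221723  0.92041286] 23.013485796318246 ex [0.91503058 0.0993925  0.39094778] plate n [-0.38763048 -0.04818426  0.92055466] 1795 h 0.013441183200402827 rect ((0.3264350891113281, 0.18837738037109375), (40.606895446777344, 71.1199951171875), 89.64817810058594) 
ctr [0.62070907 0.22519305 0.08443871]
stage rect ((8.197296142578125, -36.101219177246094), (172.44041442871094, 110.05123901367188), 89.98993682861328) ctr [0.6298242  0.18996416 0.07206845]
stage n [-0.38523645 -0.04218743  0.92185308] 22.801489185920396 ex [0.91637462 0.10035263 0.38753955] plate n [-0.38297582 -0.04074208  0.92285947] 465 h 0.013599770208583932 rect ((0.7654342651367188, -0.333160400390625), (41.060916900634766, 73.62012481689453), 89.65032958984375) 
ctr [0.61835423 0.22657045 0.08456328]
stage rect ((3.5004653930664062, -36.19049835205078), (173.9478302001953, 110.68182373046875), 89.18116760253906) ctr [0.62683918 0.19043659 0.07170282]
```

Emit:
drive_tool:
  rows:
    - {"tx": -1.68, "ty": 0.62, "tz": 3.0, "ax": 0, "ay": 0, "az": 0, "claw": 0}
    - {"tx": -1.68, "ty": 0.62, "tz": 3.0, "ax": 0, "ay": 0, "az": 0, "claw": 0}
    - {"tx": -1.68, "ty": 0.62, "tz": 3.0, "ax": 0, "ay": 0, "az": 0, "claw": 0}
    - {"tx": -1.68, "ty": 0.62, "tz": 3.0, "ax": 0, "ay": 0, "az": 0, "claw": 0}
    - {"tx": -1.68, "ty": 0.62, "tz": 3.0, "ax": 0, "ay": 0, "az": 0, "claw": 0}
    - {"tx": -1.68, "ty": 0.62, "tz": 3.0, "ax": 0, "ay": 0, "az": 0, "claw": 0}
    - {"tx": 0, "ty": 0, "tz": 3.0, "ax": 0, "ay": 0, "az": 0, "claw": 0}
    - {"tx": 0, "ty": 0, "tz": 1.8, "ax": 0, "ay": 0, "az": 0, "claw": 0}
    - {"tx": 0, "ty": 0, "tz": 0, "ax": 0, "ay": 0, "az": 0, "claw": 0}
    - {"tx": 0, "ty": 0, "tz": 0, "ax": 0, "ay": 0, "az": 0, "claw": 0}

```text
time_s: 3.32
tcp_pos: [0.6474, 0.1068, 0.0771]
ee_rot: [[-0.996, -0.087, 0.0], [-0.087, 0.996, -0.001], [-0.0, -0.001, -1.0]]
wrist_force: [0.5, 0.6, 0.8]
gripper_width: 0.001
gripper_force: 0.0
```

Emit:
drive_tool:
  rows:
    - {"tx": 0, "ty": 0, "tz": 1.5, "ax": 0, "ay": 0, "az": 0, "claw": 0}
    - {"tx": 0, "ty": 0, "tz": 0.8, "ax": 0, "ay": 0, "az": 0, "claw": 0}
    - {"tx": 0, "ty": 0, "tz": 0.3, "ax": 0, "ay": 0, "az": 0, "claw": 0}
    - {"tx": 0, "ty": 0, "tz": 0.2, "ax": 0, "ay": 0, "az": 0, "claw": 0}
    - {"tx": 0, "ty": 0, "tz": 0, "ax": 0, "ay": 0, "az": 0, "claw": 0}
    - {"tx": 0, "ty": 0, "tz": 0, "ax": 0, "ay": 0, "az": 0, "claw": 0}

```text
time_s: 3.82
tcp_pos: [0.6476, 0.1072, 0.0506]
ee_rot: [[-0.996, -0.086, 0.003], [-0.086, 0.996, 0.001], [-0.003, 0.0, -1.0]]
wrist_force: [0.0, -0.3, 4.6]
gripper_width: 0.002
gripper_force: 1.9
```

Emit:
drive_tool:
  rows:
    - {"tx": 0, "ty": 0, "tz": 0.15, "ax": 0, "ay": 0, "az": 0, "claw": 0}
    - {"tx": 0, "ty": 0, "tz": 0, "ax": 0, "ay": 0, "az": 0, "claw": 0}
    - {"tx": 0, "ty": 0, "tz": 0, "ax": 0, "ay": 0, "az": 0, "claw": 0}

```text
time_s: 4.07
tcp_pos: [0.6476, 0.1072, 0.0504]
ee_rot: [[-0.996, -0.087, 0.003], [-0.087, 0.996, 0.0], [-0.003, 0.0, -1.0]]
wrist_force: [-3.1, 0.5, 10.9]
gripper_width: 0.005
gripper_force: 5.7
```

Emit:
drive_tool:
  rows:
    - {"tx": 0, "ty": 0, "tz": -2.5, "ax": 0, "ay": 0, "az": 0, "claw": 0}
    - {"tx": 2.2, "ty": -0.1, "tz": -0.2, "ax": 0, "ay": 0, "az": 0, "claw": 0}
    - {"tx": 2.1, "ty": 0, "tz": 0, "ax": 0, "ay": 0, "az": 0, "claw": 0}
    - {"tx": 0, "ty": 0, "tz": 0, "ax": 0, "ay": 0, "az": 0, "claw": 0}
    - {"tx": 0, "ty": 0, "tz": 1.2, "ax": 0, "ay": 0, "az": 0, "claw": 0}
    - {"tx": 0, "ty": 0, "tz": 0.9, "ax": 0, "ay": 0, "az": 0, "claw": 0}
    - {"tx": 0, "ty": 0, "tz": 0.3, "ax": 0, "ay": 0, "az": 0, "claw": 0}
    - {"tx": 0, "ty": 0, "tz": 0.2, "ax": 0, "ay": 0, "az": 0, "claw": 0}
    - {"tx": 0, "ty": 0, "tz": 0, "ax": 0, "ay": 0, "az": 0, "claw": 0}
    - {"tx": 0, "ty": 0, "tz": 0, "ax": 0, "ay": 0, "az": 0, "claw": 0}

```text
time_s: 4.9
tcp_pos: [0.604, 0.1024, 0.0504]
ee_rot: [[-0.996, -0.087, -0.0], [-0.087, 0.996, -0.001], [0.0, -0.001, -1.0]]
wrist_force: [-5.8, -0.4, 14.0]
gripper_width: 0.006
gripper_force: 7.0
```

Emit:
drive_tool:
  rows:
    - {"tx": 0, "ty": 0, "tz": -2.7, "ax": 0, "ay": 0, "az": 0, "claw": 0}
    - {"tx": -2.8, "ty": 0.1, "tz": 0, "ax": 0, "ay": 0, "az": 0, "claw": 0}
    - {"tx": -2.8, "ty": 0.1, "tz": 0, "ax": 0, "ay": 0, "az": 0, "claw": 0}
    - {"tx": -2.8, "ty": 0.1, "tz": 0, "ax": 0, "ay": 0, "az": 0, "claw": 0}
    - {"tx": 0, "ty": 0, "tz": 0, "ax": 0, "ay": 0, "az": 0, "claw": 0}
    - {"tx": 0, "ty": 0, "tz": 0, "ax": 0, "ay": 0, "az": 0, "claw": 0}

```text
time_s: 5.4
tcp_pos: [0.6878, 0.1122, 0.0734]
ee_rot: [[-0.996, -0.085, -0.002], [-0.085, 0.996, -0.0], [0.002, -0.0, -1.0]]
wrist_force: [-0.6, 0.5, -0.9]
gripper_width: 0.003
gripper_force: 0.0
```

Emit:
drive_tool:
  rows:
    - {"tx": 0, "ty": 0, "tz": 1.2, "ax": 0, "ay": 0, "az": 0, "claw": 0}
    - {"tx": 0, "ty": 0, "tz": 0.9, "ax": 0, "ay": 0, "az": 0, "claw": 0}
    - {"tx": 0, "ty": 0, "tz": 0.3, "ax": 0, "ay": 0, "az": 0, "claw": 0}
    - {"tx": 0, "ty": 0, "tz": 0.2, "ax": 0, "ay": 0, "az": 0, "claw": 0}
    - {"tx": 0, "ty": 0, "tz": 0, "ax": 0, "ay": 0, "az": 0, "claw": 0}
    - {"tx": 0, "ty": 0, "tz": 0, "ax": 0, "ay": 0, "az": 0, "claw": 0}

```text
time_s: 5.9
tcp_pos: [0.686, 0.1122, 0.0504]
ee_rot: [[-0.996, -0.087, -0.001], [-0.087, 0.996, -0.001], [0.001, -0.001, -1.0]]
wrist_force: [-3.7, 0.5, 8.1]
gripper_width: 0.012
gripper_force: 4.1
```

Emit:
drive_tool:
  rows:
    - {"tx": 0, "ty": 0, "tz": -3.6, "ax": 0, "ay": 0, "az": 0, "claw": 0}
    - {"tx": 0, "ty": 0, "tz": -3.8, "ax": 0, "ay": 0, "az": 0, "claw": 0}
    - {"tx": 0, "ty": 0, "tz": -3.8, "ax": 0, "ay": 0, "az": 0, "claw": 0}
    - {"tx": 0, "ty": 0, "tz": -3.8, "ax": 0, "ay": 0, "az": 0, "claw": 0}
    - {"tx": 1.85, "ty": -3.0, "tz": 0, "ax": 0, "ay": 0, "az": 0, "claw": 0}
    - {"tx": 1.85, "ty": -3.0, "tz": 0, "ax": 0, "ay": 0, "az": 0, "claw": 0}
    - {"tx": 1.85, "ty": -3.0, "tz": 0, "ax": 0, "ay": 0, "az": 0, "claw": 8.7}
    - {"tx": 1.85, "ty": -3.0, "tz": 0, "ax": 0, "ay": 0, "az": 0, "claw": 8.7}
    - {"tx": 1.85, "ty": -3.0, "tz": 0, "ax": 0, "ay": 0, "az": 0, "claw": 8.7}
    - {"tx": 1.85, "ty": -3.0, "tz": 0, "ax": 0, "ay": 0, "az": 0, "claw": 8.7}

```text
time_s: 6.73
tcp_pos: [0.5898, -0.0775, 0.1982]
ee_rot: [[-0.996, -0.086, -0.002], [-0.086, 0.996, 0.0], [0.002, 0.0, -1.0]]
wrist_force: [0.1, -0.3, -0.7]
gripper_width: 0.224
gripper_force: 0.0
```

Emit:
drive_tool:
  rows:
    - {"tx": 0, "ty": 0, "tz": 1.2, "ax": 0, "ay": 0, "az": -0.12, "claw": 8.7}
    - {"tx": 0, "ty": 0, "tz": 1.2, "ax": 0, "ay": 0, "az": -0.12, "claw": 8.7}
    - {"tx": 0, "ty": 0, "tz": 1.2, "ax": 0, "ay": 0, "az": -0.12, "claw": 8.7}
    - {"tx": 0, "ty": 0, "tz": 1.2, "ax": 0, "ay": 0, "az": -0.12, "claw": 8.7}
    - {"tx": 0, "ty": 0, "tz": 1.2, "ax": 0, "ay": 0, "az": -0.12, "claw": 8.7}
    - {"tx": 0, "ty": 0, "tz": 1.2, "ax": 0, "ay": 0, "az": -0.12, "claw": 8.7}
    - {"tx": 0, "ty": 0, "tz": 1.2, "ax": 0, "ay": 0, "az": -0.12, "claw": 8.7}
    - {"tx": 0, "ty": 0, "tz": 1.2, "ax": 0, "ay": 0, "az": -0.12, "claw": 8.7}
    - {"tx": 0, "ty": 0, "tz": 1.2, "ax": 0, "ay": 0, "az": -0.12, "claw": 8.7}
    - {"tx": 0, "ty": 0, "tz": 1.2, "ax": 0, "ay": 0, "az": -0.12, "claw": 8.7}

```text
time_s: 7.57
tcp_pos: [0.5906, -0.0763, 0.0777]
ee_rot: [[-0.275, -0.961, -0.002], [-0.961, 0.275, -0.0], [0.001, 0.002, -1.0]]
wrist_force: [0.4, 0.3, 0.2]
gripper_width: 0.963
gripper_force: 0.0
```

Emit:
drive_tool:
  rows:
    - {"tx": 0, "ty": 0, "tz": 0, "ax": 0, "ay": 0, "az": -0.08, "claw": 8.7}
    - {"tx": 0, "ty": 0, "tz": 0, "ax": 0, "ay": 0, "az": 0, "claw": 8.7}
    - {"tx": 0, "ty": 0, "tz": 0, "ax": 0, "ay": 0, "az": 0, "claw": 8.7}

```text
time_s: 7.82
tcp_pos: [0.5913, -0.0764, 0.0786]
ee_rot: [[-0.205, -0.979, -0.001], [-0.979, 0.205, -0.0], [0.0, 0.001, -1.0]]
wrist_force: [-0.3, -0.3, -0.4]
gripper_width: 0.991
gripper_force: 0.0
```

Emit:
drive_tool:
  rows:
    - {"tx": 0.15, "ty": 0, "tz": 2.0, "ax": 0, "ay": 0, "az": 0, "claw": 8.7}
    - {"tx": 0, "ty": 0, "tz": 2.4, "ax": 0, "ay": 0, "az": 0, "claw": 8.7}
    - {"tx": 0, "ty": 0, "tz": 1.8, "ax": 0, "ay": 0, "az": 0, "claw": 8.7}
    - {"tx": 0, "ty": 0, "tz": 0.9, "ax": 0, "ay": 0, "az": 0, "claw": 8.7}
    - {"tx": 0, "ty": 0, "tz": 0, "ax": 0, "ay": 0, "az": 0, "claw": 8.7}
    - {"tx": 0, "ty": 0, "tz": 0, "ax": 0, "ay": 0, "az": 0, "claw": 8.7}

```text
time_s: 8.32
tcp_pos: [0.5921, -0.0779, 0.0084]
ee_rot: [[-0.204, -0.979, 0.0], [-0.979, 0.204, -0.0], [0.0, -0.0, -1.0]]
wrist_force: [-0.1, 0.4, -0.2]
gripper_width: 1.0
gripper_force: 0.0
```

Emit:
drive_tool:
  rows:
    - {"tx": 0, "ty": 0, "tz": 0, "ax": 0, "ay": 0, "az": 0, "claw": 4.0}
    - {"tx": 0, "ty": 0, "tz": 0, "ax": 0, "ay": 0, "az": 0, "claw": 4.0}
    - {"tx": 0, "ty": 0, "tz": 0, "ax": 0, "ay": 0, "az": 0, "claw": 4.0}
    - {"tx": 0, "ty": 0, "tz": 0, "ax": 0, "ay": 0, "az": 0, "claw": 4.0}
    - {"tx": 0, "ty": 0, "tz": 0, "ax": 0, "ay": 0, "az": 0, "claw": 4.0}
    - {"tx": 0, "ty": 0, "tz": 0, "ax": 0, "ay": 0, "az": 0, "claw": 4.0}
    - {"tx": 0, "ty": 0, "tz": 0, "ax": 0, "ay": 0, "az": 0, "claw": 4.0}
    - {"tx": 0, "ty": 0, "tz": 0, "ax": 0, "ay": 0, "az": 0, "claw": 4.0}

```text
time_s: 8.98
tcp_pos: [0.5918, -0.0779, 0.0082]
ee_rot: [[-0.204, -0.979, 0.0], [-0.979, 0.204, -0.0], [0.0, -0.0, -1.0]]
wrist_force: [0.0, 0.4, 2.5]
gripper_width: 0.552
gripper_force: 30.0
```

Emit:
drive_tool:
  rows:
    - {"tx": 0, "ty": 0, "tz": -2.0, "ax": 0, "ay": 0, "az": 0, "claw": 4.0}
    - {"tx": 0, "ty": 0, "tz": -3.2, "ax": 0, "ay": 0, "az": 0, "claw": 4.0}
    - {"tx": 0, "ty": 0, "tz": -3.2, "ax": 0, "ay": 0, "az": 0, "claw": 4.0}
    - {"tx": 0, "ty": 0, "tz": -3.2, "ax": 0, "ay": 0, "az": 0, "claw": 4.0}
    - {"tx": 0, "ty": 0, "tz": -3.2, "ax": 0, "ay": 0, "az": 0, "claw": 4.0}
    - {"tx": 0, "ty": 0, "tz": -3.2, "ax": 0, "ay": 0, "az": 0, "claw": 4.0}
    - {"tx": 0, "ty": 0, "tz": -3.0, "ax": 0, "ay": 0, "az": 0.08, "claw": 4.0}
    - {"tx": 0, "ty": 0, "tz": 0, "ax": 0, "ay": 0, "az": 0.1, "claw": 4.0}
    - {"tx": 0, "ty": 0, "tz": 0, "ax": 0, "ay": 0, "az": 0.12, "claw": 4.0}
    - {"tx": 0, "ty": 0, "tz": 0, "ax": 0, "ay": 0, "az": 0.12, "claw": 4.0}

```text
time_s: 9.82
tcp_pos: [0.5916, -0.0777, 0.2186]
ee_rot: [[-0.59, -0.807, 0.001], [-0.807, 0.59, 0.001], [-0.001, -0.0, -1.0]]
wrist_force: [-0.7, 0.2, -0.5]
gripper_width: 0.557
gripper_force: 30.0
```

Emit:
drive_tool:
  rows:
    - {"tx": 0, "ty": 0, "tz": 0, "ax": 0, "ay": 0, "az": 0.12, "claw": 4.0}
    - {"tx": 0, "ty": 0, "tz": 0, "ax": 0, "ay": 0, "az": 0.12, "claw": 4.0}
    - {"tx": 0, "ty": 0, "tz": 0, "ax": 0, "ay": 0, "az": 0.12, "claw": 4.0}
    - {"tx": 0, "ty": 0, "tz": 0, "ax": 0, "ay": 0, "az": 0.12, "claw": 4.0}
    - {"tx": 0, "ty": 0, "tz": 0, "ax": 0, "ay": 0, "az": 0.12, "claw": 4.0}
    - {"tx": 0, "ty": 0, "tz": 0, "ax": 0, "ay": 0, "az": 0.12, "claw": 4.0}
    - {"tx": 0, "ty": 0, "tz": 0, "ax": 0, "ay": 0, "az": 0.117, "claw": 4.0}
    - {"tx": 0, "ty": 0, "tz": 0, "ax": 0, "ay": 0, "az": 0, "claw": 4.0}

```text
time_s: 10.48
tcp_pos: [0.5915, -0.0778, 0.2176]
ee_rot: [[-0.994, -0.106, -0.001], [-0.106, 0.994, 0.0], [0.001, 0.0, -1.0]]
wrist_force: [-0.3, -0.3, -1.0]
gripper_width: 0.555
gripper_force: 30.0
```

Emit:
drive_tool:
  rows:
    - {"tx": -0.3, "ty": 2.0, "tz": 0, "ax": 0, "ay": 0, "az": 0, "claw": 4.0}
    - {"tx": -0.4, "ty": 3.5, "tz": 0, "ax": 0, "ay": 0, "az": 0, "claw": 4.0}
    - {"tx": -0.4, "ty": 3.5, "tz": 0, "ax": 0, "ay": 0, "az": 0, "claw": 4.0}
    - {"tx": -0.4, "ty": 3.5, "tz": 0, "ax": 0, "ay": 0, "az": 0, "claw": 4.0}
    - {"tx": -0.4, "ty": 3.5, "tz": 0, "ax": 0, "ay": 0, "az": 0, "claw": 4.0}
    - {"tx": -0.4, "ty": 3.5, "tz": 0, "ax": 0, "ay": 0, "az": 0, "claw": 4.0}
    - {"tx": -0.4, "ty": 3.5, "tz": 0, "ax": 0, "ay": 0, "az": 0, "claw": 4.0}
    - {"tx": -0.4, "ty": 3.5, "tz": 0, "ax": 0, "ay": 0, "az": 0, "claw": 4.0}
    - {"tx": -0.5, "ty": 3.5, "tz": 0, "ax": 0, "ay": 0, "az": 0, "claw": 4.0}
    - {"tx": 0, "ty": 0, "tz": 0, "ax": 0, "ay": 0, "az": 0, "claw": 4.0}

```text
time_s: 11.32
tcp_pos: [0.595, 0.2298, 0.2172]
ee_rot: [[-0.993, -0.117, 0.001], [-0.117, 0.993, 0.001], [-0.001, 0.001, -1.0]]
wrist_force: [-0.2, -1.3, -1.7]
gripper_width: 0.554
gripper_force: 30.0
```

Emit:
drive_tool:
  rows:
    - {"tx": 0, "ty": 0, "tz": 0, "ax": 0, "ay": -0.08, "az": 0, "claw": 4.0}
    - {"tx": 0, "ty": 0, "tz": 0, "ax": 0, "ay": -0.08, "az": 0, "claw": 4.0}
    - {"tx": 0, "ty": 0, "tz": 0, "ax": 0, "ay": -0.08, "az": 0, "claw": 4.0}
    - {"tx": 0, "ty": 0, "tz": 0, "ax": 0, "ay": -0.08, "az": 0, "claw": 4.0}
    - {"tx": 0, "ty": 0, "tz": 0, "ax": 0, "ay": -0.08, "az": 0, "claw": 4.0}
    - {"tx": 0, "ty": 0, "tz": 0, "ax": 0, "ay": 0, "az": 0, "claw": 4.0}
    - {"tx": 0, "ty": 0, "tz": 0, "ax": 0, "ay": 0, "az": 0, "claw": 4.0}

```text
time_s: 11.9
tcp_pos: [0.5935, 0.2228, 0.2171]
ee_rot: [[-0.917, -0.11, 0.384], [-0.103, 0.994, 0.04], [-0.386, -0.003, -0.922]]
wrist_force: [0.6, 1.1, 0.1]
gripper_width: 0.559
gripper_force: 30.0
```

```bash
cat > go.py <<'E'
from h import *
n=np.array([-.387,-.042,.921]); n/=np.linalg.norm(n); ctr=np.array([.6195,.226,.0845])
ex=np.array([0,0,1])-n*n[2]; ex/=np.linalg.norm(ex); R=np.c_[-ex,np.cross(n,ex),-n]
from scipy.spatial.transform import Rotation as Ro
def off(h,c=ctr):
    s=sense(); E=np.array(s["ee_rot"]); print(s["time_s"],"tcp",s["tcp_pos"].round(4),"t cm",(E.T@(c+n*h-s["tcp_pos"])*100).round(2),"rot",Ro.from_matrix(E.T@R).as_rotvec().round(4),s["wrist_force"].round(1),s["gripper_force"])
E
python3 - <<'E'
from go import *
off(.06)
im,d,w=cloud("wrist"); np.savez("w2",im=im,d=d,w=w); im2,_,_=cloud("scene")
save("d",np.hstack([cv2.resize(im,(400,300)),cv2.resize(im2[70:220,130:340],(400,300))]))
E
```

```text
11.9 tcp [0.5935 0.2228 0.2171] t cm [2.72 0.05 7.24] rot [-0.0015 -0.0035  0.0035] [0.6 1.1 0.1] 29.999680565670133
```

View pics/d.png

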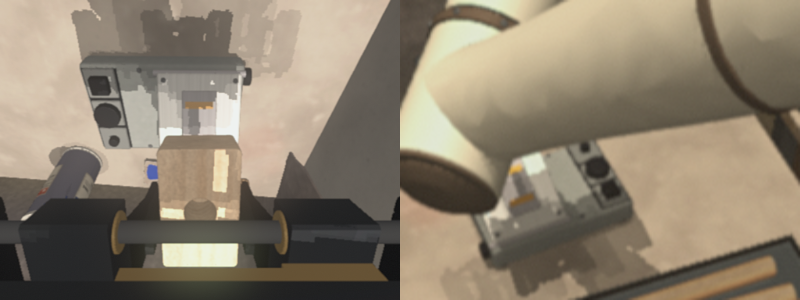

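The left half is the wrist view: the block is gripped square, with the plate visible behind it. The right half is the scene view, with the arm partly hiding the meter. I'm moving to hover about 2 cm above the plate.

Emit:
drive_tool:
  rows:
    - {"tx": 0.7, "ty": 0, "tz": 1.5, "ax": 0, "ay": 0, "az": 0, "claw": 4.0}
    - {"tx": 0.7, "ty": 0, "tz": 2.5, "ax": 0, "ay": 0, "az": 0, "claw": 4.0}
    - {"tx": 0.7, "ty": 0, "tz": 2.5, "ax": 0, "ay": 0, "az": 0, "claw": 4.0}
    - {"tx": 0.6, "ty": 0.05, "tz": 2.5, "ax": 0, "ay": 0, "az": 0, "claw": 4.0}
    - {"tx": 0, "ty": 0, "tz": 1.2, "ax": 0, "ay": 0, "az": 0, "claw": 4.0}
    - {"tx": 0, "ty": 0, "tz": 0, "ax": 0, "ay": 0, "az": 0, "claw": 4.0}
    - {"tx": 0, "ty": 0, "tz": 0, "ax": 0, "ay": 0, "az": 0, "claw": 4.0}

```text
time_s: 12.58
tcp_pos: [0.6119, 0.2266, 0.114]
ee_rot: [[-0.915, -0.108, 0.388], [-0.099, 0.994, 0.042], [-0.39, -0.0, -0.921]]
wrist_force: [0.3, 0.2, 0.7]
gripper_width: 0.557
gripper_force: 30.0
```

Run:
```python
from go import *
off(.0082)
im,d,w=cloud("wrist"); im2,_,_=cloud("side")
save("e",np.hstack([cv2.resize(im,(400,300)),cv2.resize(im2[140:215,190:295],(400,300),interpolation=cv2.INTER_CUBIC)]))
```

```text
12.5833 tcp [0.6119 0.2266 0.114 ] t cm [ 0.46 -0.14  2.19] rot [-0.0003  0.0011 -0.0002] [0.3 0.2 0.7] 29.999599219299853
```

View pics/e.png

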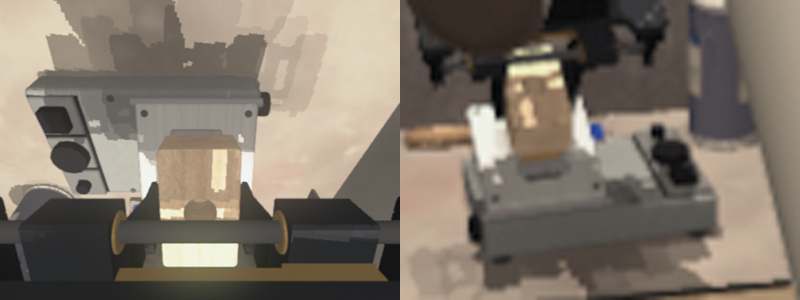

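The block hangs parallel just above the plate and is about 5 mm too far up the slope, so I'm correcting that and approaching.

Emit:
drive_tool:
  rows:
    - {"tx": 0.46, "ty": -0.14, "tz": 0.8, "ax": 0, "ay": 0, "az": 0, "claw": 4.0}
    - {"tx": 0, "ty": 0, "tz": 0.6, "ax": 0, "ay": 0, "az": 0, "claw": 4.0}
    - {"tx": 0, "ty": 0, "tz": 0.4, "ax": 0, "ay": 0, "az": 0, "claw": 4.0}
    - {"tx": 0, "ty": 0, "tz": 0, "ax": 0, "ay": 0, "az": 0, "claw": 4.0}
    - {"tx": 0, "ty": 0, "tz": 0, "ax": 0, "ay": 0, "az": 0, "claw": 4.0}

```text
time_s: 13.1
tcp_pos: [0.6136, 0.2258, 0.0969]
ee_rot: [[-0.915, -0.109, 0.389], [-0.099, 0.994, 0.044], [-0.392, 0.001, -0.92]]
wrist_force: [-0.3, 0.6, -0.4]
gripper_width: 0.555
gripper_force: 30.0
```

```bash
python3 -c "
from go import *
off(.0082)"
```

```text
13.1 tcp [0.6136 0.2258 0.0969] t cm [-0.05 -0.04  0.55] rot [0.0012 0.0028 0.0002] [-0.3  0.6 -0.4] 29.99969000928104
```

Next I advance in small steps, watching the force. About 4 N along the normal means half way.

Emit:
drive_tool:
  rows:
    - {"tx": 0, "ty": 0, "tz": 0.3, "ax": 0, "ay": 0, "az": 0, "claw": 4.0}
    - {"tx": 0, "ty": 0, "tz": 0.3, "ax": 0, "ay": 0, "az": 0, "claw": 4.0}
    - {"tx": 0, "ty": 0, "tz": 0.1, "ax": 0, "ay": 0, "az": 0, "claw": 4.0}
    - {"tx": 0, "ty": 0, "tz": 0, "ax": 0, "ay": 0, "az": 0, "claw": 4.0}
    - {"tx": 0, "ty": 0, "tz": 0, "ax": 0, "ay": 0, "az": 0, "claw": 4.0}

```text
time_s: 13.52
tcp_pos: [0.6162, 0.2264, 0.0903]
ee_rot: [[-0.915, -0.109, 0.389], [-0.1, 0.994, 0.044], [-0.392, 0.001, -0.92]]
wrist_force: [1.0, 0.7, 1.4]
gripper_width: 0.553
gripper_force: 30.0
```

```bash
python3 -c "
from go import *
off(.0042); print(sense()['wrist_force']@n)"
```

```text
13.5167 tcp [0.6162 0.2264 0.0903] t cm [-0.08 -0.08  0.24] rot [0.0017 0.0026 0.0006] [1.  0.7 1.4] 30.00009397510439
0.8706016375143316
```

Emit:
drive_tool:
  rows:
    - {"tx": -0.08, "ty": -0.08, "tz": 0.15, "ax": 0, "ay": 0, "az": 0, "claw": 4.0}
    - {"tx": 0, "ty": 0, "tz": 0.15, "ax": 0, "ay": 0, "az": 0, "claw": 4.0}
    - {"tx": 0, "ty": 0, "tz": 0, "ax": 0, "ay": 0, "az": 0, "claw": 4.0}
    - {"tx": 0, "ty": 0, "tz": 0, "ax": 0, "ay": 0, "az": 0, "claw": 4.0}
    - {"tx": 0, "ty": 0, "tz": 0, "ax": 0, "ay": 0, "az": 0, "claw": 4.0}
    - {"tx": 0, "ty": 0, "tz": 0, "ax": 0, "ay": 0, "az": 0, "claw": 4.0}

```text
time_s: 14.02
tcp_pos: [0.6179, 0.2258, 0.0872]
ee_rot: [[-0.915, -0.109, 0.389], [-0.1, 0.994, 0.044], [-0.391, 0.001, -0.92]]
wrist_force: [0.2, 3.2, 5.6]
gripper_width: 0.557
gripper_force: 30.0
```

Run:
```python
from go import *
off(.0042); F=[]
for i in range(8):
    im,d=capture("wrist"); F.append(sense()['wrist_force']@n)
print(np.mean(F),np.round(F,1))
im2,_=capture("side")
save("f",np.hstack([cv2.resize(im,(400,300)),cv2.resize(im2[140:215,190:295],(400,300),interpolation=cv2.INTER_CUBIC)]))
```

```text
14.0167 tcp [0.6179 0.2258 0.0872] t cm [-0.04  0.   -0.11] rot [0.0018 0.0018 0.0009] [0.2 3.2 5.6] 30.000673150643706
4.867247722144147 [4.5 4.6 4.  4.2 5.4 5.6 5.2 5.4]
```

View pics/f.png

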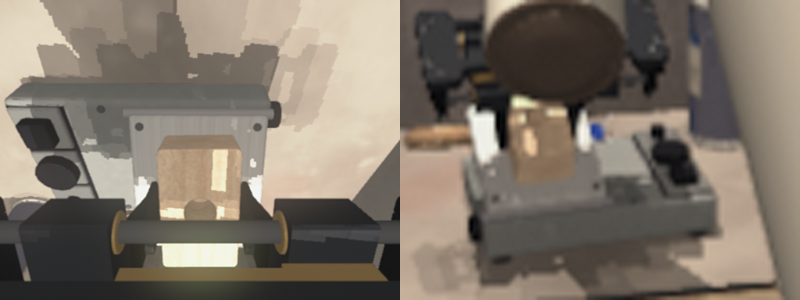

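The block sits flush and centred on the plate, with the keys up. The force is about 4.9 N and the geometry gives about 5 mm of press, both inside the allowed band, so I'm handing in.

```bash
python3 -c "
from station import *
print(finish_job())"
```

```text
the job is handed in; nothing more can be done
None
```

I pressed the large, square and small keys in that order, and each reached its stop. The pine block is still gripped and held flush on the sloped plate, pressed in about 5 mm (about 4.9 N); the job is handed in, but no verdict came back.

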